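# Kick a marked end mill out of the guarded marking press

### The job

The end mill in the green marking press has been stamped and must come out. With the fingertips, reach down through the window in the yellow guard, press down the red pad of the kick-out lever until the end mill is kicked out of its nest and rolls down the chute into the white catch tray, then draw back out and let the lever come up again. Do not touch the guard or the end mill, and leave everything else on the bench where it is.

Things in the scene. Friction and masses are not known exactly. Their poses are not given: they have to be found in the camera images.
- guard: Fixed guard hood: level yellow steel top panel 4 mm thick, clear side walls. Origin: centre of the finger window on the panel's upper face, 130 mm above the bench, z up. Window: open, 90 mm along x, 80 mm along y. The panel reaches 85 mm from the origin along x, 65 mm to +y; bolt heads 3 mm high at the corners. Turned like the press, but the window is up to 8 mm off the pad in x and y.
- pad (a point): Red pad of the kick-out lever, seen through the window: 44 mm along x, 40 mm along y, 6 mm thick. This point: the centre of its top face, at rest level, 105 mm above the bench, 25 mm below the guard's upper face; z up. Pressed fully down, its centre is 18 mm and its outer (+y) edge 22 mm lower.
- ejector: Steel kick-out lever with the red pad, hinged in the press about the press's x direction; origin on the hinge, 60 mm to +y of the nest, 85 mm above the bench, 80 mm from the pad's centre. It turns 0.22 rad to its stop; pushing takes about 4 N at first, 9 to 13 N near the stop, and a spring lifts it back. A forked kicker at its other end lifts the end mill, which rolls out at about 0.16 rad (pad's centre 13 mm down).
- press: Fixed green C-frame press. Origin: on the bench below the nest; z up, x from the open front to the column, y from the nest to the pad (pad's centre: x 0, y 140, z 105 mm). Its head and air cylinder stand over the nest: 75 mm wide in y about y 0, x -34 to 180 mm, up to 370 mm high, so the head's flank is about 100 mm from the pad's centre. The chute runs down to -y.
- end_mill: Loose steel end mill, 16 mm diameter, 110 mm long, 0.16 kg. Origin: its middle, on its axis; x runs along the axis. It starts in the V nest of the press, lying along the press's x axis, its axis 81 mm above the bench.
- tray: Fixed white catch tray at the foot of the chute, open on top: 200 mm along x, 160 mm along y, 42 mm high, walls 4 mm, a grey liner with its top 7 mm above the bench. Origin: centre of its underside, on the bench; z up.
- red_box: Loose red insert box, 55 x 55 x 30 mm. Origin: centre of its underside. Leave it alone.
- blue_case: Loose blue tool case, 125 (x) x 36 x 36 mm. Origin: centre of its underside. Leave it alone.
- yellow_box: Loose yellow insert box, 60 (x) x 42 x 24 mm. Origin: centre of its underside. Leave it alone.
- green_case: Loose green tool case, 150 (x) x 30 x 30 mm. Origin: centre of its underside. Leave it alone.
- ink_bottle: Loose blue marking-ink jar with black cap, 52 mm diameter, 110 mm high. Origin: centre of its underside. Leave it alone.
- wrench: Loose steel wrench lying flat, 170 mm long along x. Leave it alone.
- stamp_cup: Loose aluminium cup, 72 mm diameter at the rim, 75 mm high. Origin: centre of its underside. Leave it alone.

How it is judged:
On the way, in this order (a step that is already met when the one before it is completed fails the run):
1. the fingers press the lever's red pad down by about 10 mm or more (height (world z) of pad below 0.0953 m and contact force between the fingers and ejector above 1 N), for 0.05 s.
2. the end mill has rolled into the catch tray (x of end_mill in the frame of tray between -0.1 and 0.1 m and y of end_mill in the frame of tray between -0.08 and 0.08 m and z of end_mill in the frame of tray below 0.03 m), for 0.2 s.
At the end, for the whole second after the job is handed in: The end mill lies at rest (under 30 mm/s) in the catch tray: its middle within the tray's outline and less than 30 mm above the bench; the lever is back up (pad within 2.5 mm of its rest height) (all of step 2 and linear speed of end_mill below 0.03 m/s and height (world z) of pad above 0.1025 m); the robot touches nothing.
It fails at once if the robot touches the guard (contact force between any of the fingers, the arm and guard above 0.5 N).
It fails at once if the robot touches the end mill (contact force between any of the fingers, the arm and end_mill above 0.3 N).
It fails at once if the end mill is lifted or thrown clear of the press (height (world z) of end_mill above 0.125 m).
It fails at once if a bystander is moved by more than 15 mm (distance of any of red_box, blue_case, yellow_box, green_case, ink_bottle, wrench, stamp_cup from where it was at the start of the episode above 0.015 m).
It also fails if it takes over 35 s, if anything falls off the work surface, if the arm or the gripper's body presses on something with over 40 N, if the wrist force passes 120 N, or if a joint passes its speed limit or range.

### The arm

A 7-joint arm with a two-finger parallel gripper is mounted at the origin on the work surface. World frame = base frame: x ahead of the robot, y to its left, z up, the work surface at z = 0. Lengths are in m, angles in rad, forces in N, time in s.
With the tool pointing down it reaches from about 0.4 to 0.875 m from the base axis. Payload 19.3 kg.
Tool frame: the origin (TCP) lies between the finger pads; the fingertips stand 19 mm ahead of it and the grasp point (between the pads) is the TCP; z points along the fingers, y is the direction in which the jaws open and shut (so a half turn about z gives the same grasp; the last joint's range is limited). The gripper opens to 85 mm and grips with 20 to 120 N. Pads are 22 mm wide; open, the fingers measure 114 mm over their backs; the gripper's body (76 mm by 85 mm) begins 54 mm behind the grasp point. The pads swing forward as they close: fully open they stand 13 mm farther back than shut.
Start: joints at [-1.185, 0.521, -0.036, 1.599, 0.021, 1.021, -0.113], TCP at [0.275, 0.561, 0.25] pointing down, gripper open.
Joint ranges: [-2.91, 2.91], [-0.3, 2.13], [-1.5, 1.42], [0.17, 2.43], [-1.26, 4.41], [0.16, 1.93], [-2.52, 2.52]. Speed limits (rad/s): [1.89, 1.89, 2.39, 2.39, 3.01, 3.01, 3.01].

### API

Orientations are given as [roll, pitch, yaw] about the fixed x, y, z axes, in that order (R = Rz(yaw) Ry(pitch) Rx(roll)).
In Python, from workcell import status, imaging, bot gives the robot as it stands.
- The arm moves only by the shell command python3 -m handwheel 'ROWS' [FORCE]. ROWS is JSON, a list of rows, each an object with "offset": the shift along the tool's x, y, z in mm, a list of three; "rot": the turn, a rotation vector about the tool's x, y, z in degrees, a list of three; "claw": the opening, from -1 (shut) to 1 (fully open). A call has 1 to 12 rows; each row shifts and turns the commanded pose from where the row before left it, along the tool's axes as they then stand; what a row does not reach is not made up. A row lasts 1/10 s, in which the tool goes at most 50 mm and 8.59 degrees, less where a joint would pass 70% of its speed; a pose out of reach is approached as far as the arm can. A call is refused whole if a number of a shift passes 50 or a number of a turn 8.59, either way. A call with a gripper value outside its range is refused whole. The fingers move at their own pace and stop on an object; FORCE is the grip in N (left out, the last holds). Time passes only in rows, so rows that do not move let the fingers close. It gives the time, the measured TCP pose, the force and the opening at its end, in the units of the state.
- status.observe(): the state, without advancing time (a new reading comes with each control period).
- imaging.grab_frame(name): name is "scene" or "top"; returns a dict with "color" (480x640x3 uint8, red, green, blue), "range_z" (480x640 float32, m along the optical axis (not along the pixel's ray), 0 where there is no reading), "fx", "fy", "cx", "cy" (pixels), "camera_from_world" (4x4, takes a point from world to camera coordinates). Camera axes: x right, y down, z forward; pixel columns grow to the right and rows downward; lengths in m; the calibration is good to about 2 mm. A picture is of the moment at which its call begins.
- bot.job_done(): hands the job in, once; it reports no verdict.
Trained networks look in the newest picture that a camera, given by its name, has taken for a name from the list of things; names that differ only in an ending like _2 or _b are one class to them, and where a whole thing is asked for, a point or a joint stands for the part that bears it (a point fixed in the world has none). Each returns a list of dicts, best first, with "conf" (0 to 1); they miss things now and then, are a little off and sometimes report something else, mostly with a low value. They report only what shows in the picture. A call takes as long as a camera call.
- imaging.regions_of(thing, camera): "region" (480x640 bool, what is visible of it) and "box" ([centre column, centre row, width, height] in pixels, round what is visible of it).
- imaging.mark_of(thing, camera): "uv" ([column, row] in pixels: a listed point, or the origin of a listed thing).
The state is a dict: "clock": time; "qpos": joint angles; "qd": joint speeds; "joint_efforts": joint torques, N m; "position": TCP position; "tool_rot": TCP orientation; "force": force on the tool from outside, world axes, zero at the start; "moment": the same for the moment, N m; "grip_width": finger opening in m.
Only numpy, scipy, OpenCV 4.12 (cv2) and the standard library are available. Lean on these libraries where they do the work, as an engineer would, in place of code of your own. Each camera call takes 0.05 s, during which the arm holds its last target.

## Working session

There is one attempt and no reset: what is moved stays moved. The work goes in short steps, Python scripts to look and compute and a shell command to move; the robot and the scene stay as the last step left them, time stands still between calls to the robot, and variables do not carry over. Pictures are saved under pics/ and viewed, and the job is handed in when it is done.

```bash
mkdir -p pics; ls
cat > h.py <<'E'
import numpy as np, cv2
from workcell import status, imaging, bot
def grab(n):
    f=imaging.grab_frame(n); return f
def to_world(f,u,v,z=None):
    T=np.linalg.inv(f["camera_from_world"])
    if z is None: z=f["range_z"][int(round(v)),int(round(u))]
    p=np.array([(u-f["cx"])/f["fx"]*z,(v-f["cy"])/f["fy"]*z,z,1])
    return (T@p)[:3]
def ray_z(f,u,v,zw):
    T=np.linalg.inv(f["camera_from_world"])
    d=T[:3,:3]@np.array([(u-f["cx"])/f["fx"],(v-f["cy"])/f["fy"],1]); o=T[:3,3]
    return o+d*(zw-o[2])/d[2]
def cloud(f):
    z=f["range_z"]; v,u=np.mgrid[:480,:640]
    P=np.stack([(u-f["cx"])/f["fx"]*z,(v-f["cy"])/f["fy"]*z,z,np.ones_like(z)],-1)
    return (P@np.linalg.inv(f["camera_from_world"]).T)[...,:3]
E
python3 - <<'E'
from h import *
s=status.observe(); print({k:np.round(v,3) for k,v in s.items()})
for n in("top","scene"):
    f=grab(n); cv2.imwrite(f"pics/{n}0.png",f["color"][...,::-1])
    print(n,np.round(np.linalg.inv(f["camera_from_world"])[:3],3).tolist())
    for t,z in(("guard",.13),("pad",.105),("press",0),("tray",0),("end_mill",.081),("ejector",.085)):
        for m in imaging.mark_of(t,n)[:2]: print(t,m["conf"],np.round(m["uv"],1),np.round(ray_z(f,*m["uv"],z),4))
E
```

```text
pics
{'clock': np.float64(0.0), 'qpos': array([-1.185,  0.522, -0.036,  1.6  ,  0.021,  1.021, -0.113]), 'qd': array([ 0.001, -0.   ,  0.001,  0.002,  0.001, -0.002,  0.001]), 'joint_efforts': array([-2.0000e-03, -9.2712e+01,  1.9790e+00, -3.6995e+01,  1.8000e-02,
        8.0000e-03,  0.0000e+00]), 'position': array([0.275, 0.561, 0.25 ]), 'tool_rot': array([-3.14 ,  0.   ,  2.686]), 'force': array([-0.168, -0.497, -0.295]), 'moment': array([-0.004, -0.008, -0.018]), 'grip_width': np.float64(0.085)}
top [[0.004, -0.982, 0.191, 0.271], [-1.0, -0.003, 0.007, -0.002], [-0.006, -0.191, -0.982, 1.543]]
pad 0.95 [276.5 208.7] [0.6215 0.145  0.105 ]
press 0.69 [335.2 227.3] [ 0.5956 -0.005   0.    ]
press 0.25 [403.1 233.9] [ 0.5778 -0.189   0.    ]
tray 0.89 [402.8 233.5] [ 0.5789 -0.1882  0.    ]
end_mill 0.62 [334.4 218.6] [ 0.6015 -0.0027  0.081 ]
end_mill 0.33 [403.1 232.5] [ 0.5654 -0.1793  0.081 ]
ejector 0.68 [309.1 216.7] [0.6054 0.0625 0.085 ]
ejector 0.35 [162.3 305. ] [0.3773 0.4281 0.085 ]
scene [[0.152, 0.872, -0.466, 1.169], [0.988, -0.13, 0.078, -0.073], [0.007, -0.472, -0.882, 1.252]]
guard 0.92 [357.2 258.8] [0.6249 0.1367 0.13  ]
guard 0.23 [448.  245.5] [0.6215 0.3973 0.13  ]
pad 0.84 [355.8 266.5] [0.6359 0.1328 0.105 ]
press 0.82 [306.4 277.4] [ 0.6009 -0.0027  0.    ]
ejector 0.55 [328.3 266.7] [0.6156 0.0589 0.085 ]
ejector 0.23 [393.7 284.9] [0.6983 0.23   0.085 ]
```

View pics/top0.png

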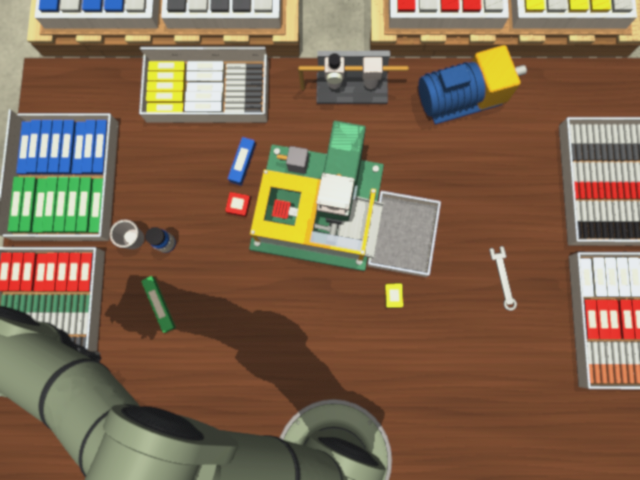

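View pics/scene0.png

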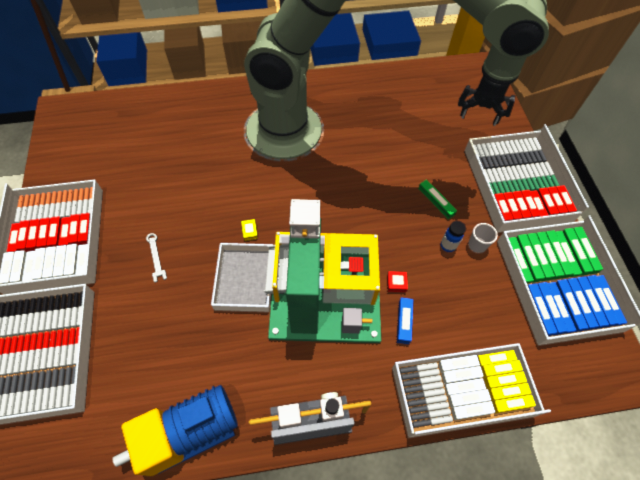

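The overview shows the press at top-image (335,200), the yellow guard at (285,207) with the red pad at (281,209), and the tray at (404,233). The press looks turned by about -10°. Next I fit the guard, window and pad from colour and depth.

```bash
cat > fit.py <<'E'
from h import *
for n in("top","scene"):
    f=grab(n); C=cloud(f); hsv=cv2.cvtColor(f["color"],cv2.COLOR_RGB2HSV)
    c=cv2.resize(f["color"][150:280,220:450] if n=="top" else f["color"][190:350,200:420],None,fx=3.4,fy=3.4,interpolation=cv2.INTER_CUBIC)
    cv2.imwrite(f"pics/{n}_zoom.png",c[...,::-1])
    for nm,lo,hi,zw in(("yellow",(20,120,120),(35,255,255),.13),("red",(0,150,100),(8,255,255),.105)):
        m=cv2.inRange(hsv,lo,hi)>0
        m&=(np.hypot(C[...,0]-.62,C[...,1]-.14)<.13)&(abs(C[...,2]-zw)<.02)
        if nm=="yellow": m=cv2.morphologyEx(m.astype(np.uint8),cv2.MORPH_OPEN,np.ones((3,3)))>0
        k,l,st,_=cv2.connectedComponentsWithStats(m.astype(np.uint8)); i=1+st[1:,4].argmax(); m=l==i
        print(n,nm,m.sum(),"zmed",np.round(np.median(C[m][:,2]),4))
        cs,h=cv2.findContours(m.astype(np.uint8),cv2.RETR_CCOMP,cv2.CHAIN_APPROX_NONE)
        for ci,hh in zip(cs,h[0]):
            if len(ci)<25: continue
            P=np.array([ray_z(f,*p[0],zw)[:2] for p in ci])
            r=cv2.minAreaRect((P*1000).astype(np.float32))
            print("  hole" if hh[3]>=0 else "  outer",np.round(r[0],1),np.round(r[1],1),round(r[2],1))
    m=imaging.regions_of("tray",n)
    if m:
        P=np.array([ray_z(f,u,v,.042)[:2] for v,u in np.argwhere(m[0]["region"])]); print("tray",m[0]["conf"],cv2.minAreaRect((P*1000).astype(np.float32)))
E
python3 fit.py
```

```text
top yellow 2790 zmed 0.1304
  outer [620.  116.6] [154.7 172.2] 80.0
  hole [621.9 128.8] [87.2 98.2] 78.8
top red 252 zmed 0.1055
  outer [621.6 133.9] [39.6 43.5] 79.2
tray 0.62 ((570.1353759765625, -187.09725952148438), (163.38265991210938, 209.9063720703125), 79.4410629272461)
scene yellow 2220 zmed 0.129
  outer [626.9 114.6] [160.  173.4] 79.9
  hole [628.2 128.7] [85.2 93.6] 78.3
scene red 213 zmed 0.1043
  outer [628.1 134.5] [39.9 43.8] 81.5
tray 0.86 ((586.7117919921875, -186.56222534179688), (163.92752075195312, 217.4052734375), 80.90641784667969)
```

View pics/top_zoom.png

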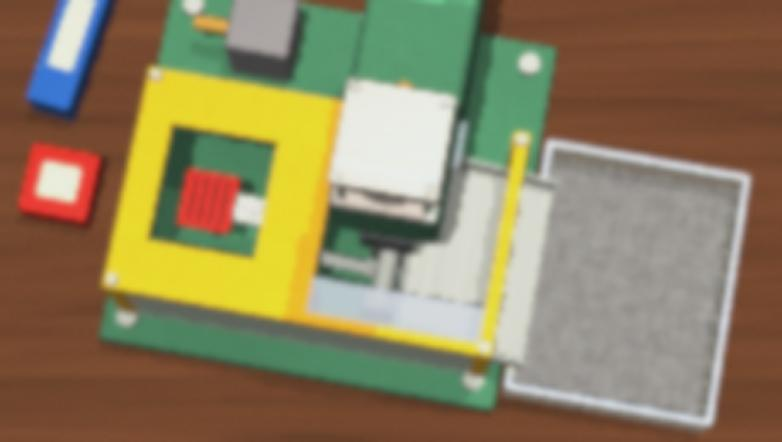

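View pics/scene_zoom.png

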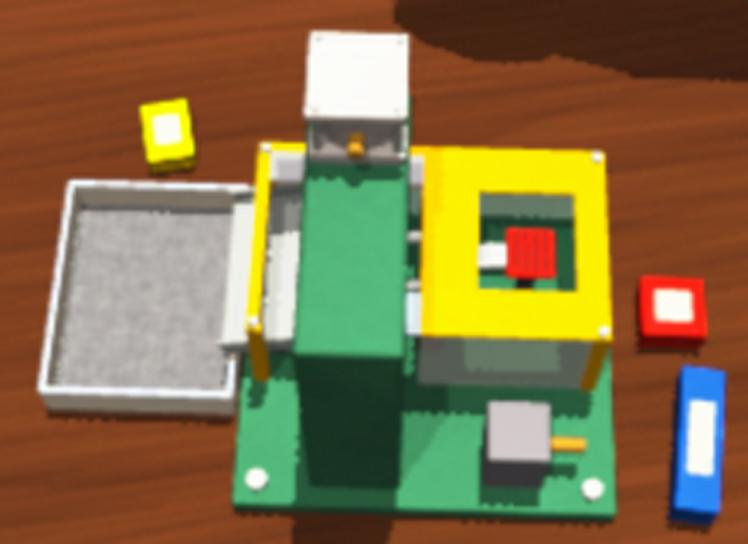

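Measured: window centre about (0.625, 0.129), pad about (0.625, 0.134), press yaw about -10°. The cameras disagree by about 6 mm in x, so I'll check that with the gripper over the window. First I shut the gripper and turn the jaw axis along the press x axis.

```bash
python3 -m handwheel '[{"offset":[0,0,0],"rot":[0,0,8.22],"claw":-1},{"offset":[0,0,0],"rot":[0,0,8.22],"claw":-1},{"offset":[0,0,0],"rot":[0,0,8.22],"claw":-1},{"offset":[0,0,0],"rot":[0,0,8.22],"claw":-1},{"offset":[0,0,0],"rot":[0,0,8.22],"claw":-1},{"offset":[0,0,0],"rot":[0,0,8.22],"claw":-1},{"offset":[0,0,0],"rot":[0,0,8.22],"claw":-1},{"offset":[0,0,0],"rot":[0,0,8.22],"claw":-1},{"offset":[0,0,0],"rot":[0,0,8.22],"claw":-1},{"offset":[0,0,0],"rot":[0,0,0],"claw":-1}]' 20
cat > go.py <<'E'
import sys
from h import *
from scipy.spatial.transform import Rotation as R
s=status.observe(); r=R.from_euler("xyz",s["tool_rot"]); p=s["position"]
print("t",s["clock"],"p",np.round(p,4),"y-axis",np.round(np.degrees(np.arctan2(*r.as_matrix()[[1,0],1])),2),"z",np.round(r.as_matrix()[:,2],3),"w",s["grip_width"],"F",np.round(s["force"],2),"q",np.round(s["qpos"],2))
if len(sys.argv)>3: print("offset mm",np.round(1000*r.inv().apply(np.array(list(map(float,sys.argv[1:4])))-p),1))
E
python3 go.py 0.625 0.137 0.25
```

```text
clock: 1.9
position: [0.2749, 0.5613, 0.2502]
tool_rot: [3.141, 0.0, 1.392]
force: [-0.7, -0.4, 0.5]
grip_width: -0.0001
t 1.9 p [0.2749 0.5613 0.2502] y-axis -10.24 z [ 0. -0. -1.] w -5.575204257866432e-05 F [-0.67 -0.38  0.46] q [-1.4   0.54  0.28  1.61 -0.17  1.02 -1.24]
offset mm [-3.553e+02  4.199e+02  4.000e-01]
```

```bash
python3 -m handwheel '[{"offset":[-30,35,0],"rot":[0,0,0],"claw":-1},{"offset":[-30,35,0],"rot":[0,0,0],"claw":-1},{"offset":[-30,35,0],"rot":[0,0,0],"claw":-1},{"offset":[-30,35,0],"rot":[0,0,0],"claw":-1},{"offset":[-30,35,0],"rot":[0,0,0],"claw":-1},{"offset":[-30,35,0],"rot":[0,0,0],"claw":-1},{"offset":[-30,35,0],"rot":[0,0,0],"claw":-1},{"offset":[-30,35,0],"rot":[0,0,0],"claw":-1},{"offset":[-20,35,0],"rot":[0,0,0],"claw":-1},{"offset":[0,0,0],"rot":[0,0,0],"claw":-1}]'
python3 go.py 0.625 0.137 0.25; python3 -c "
from h import *
for n in('top','scene'): cv2.imwrite(f'pics/{n}1.png',grab(n)['color'][...,::-1])"
```

```text
clock: 2.9
position: [0.5432, 0.245, 0.2506]
tool_rot: [3.139, 0.001, 1.393]
force: [-0.7, 1.5, -0.8]
grip_width: -0.0002
t 2.9 p [0.5432 0.245  0.2506] y-axis -10.19 z [ 0.002 -0.002 -1.   ] w -0.00020456615272781964 F [-0.72  1.53 -0.82] q [-0.76  0.5   0.34  1.69 -0.19  0.98 -0.53]
offset mm [-91.8  99.6   0.9]
```

View pics/scene1.png

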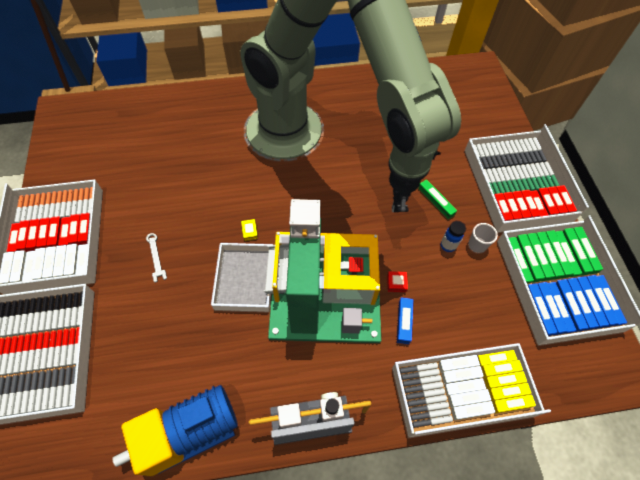

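View pics/top1.png

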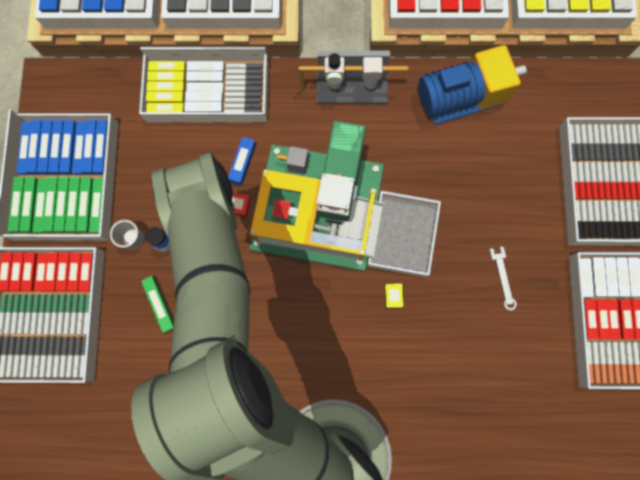

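The arm's elbow and wrist sit on the +y side, clear of the press head. In the scene view the fingertip is near (402,208) and the pad at (356,266). I continue to above the window.

```bash
python3 -m handwheel '[{"offset":[-24,25,0],"rot":[0,0,0],"claw":-1},{"offset":[-24,25,0],"rot":[0,0,0],"claw":-1},{"offset":[-24,25,0],"rot":[0,0,0],"claw":-1},{"offset":[-20,25,0],"rot":[0,0,0],"claw":-1},{"offset":[0,0,0],"rot":[0,0,0],"claw":-1},{"offset":[0,0,0],"rot":[0,0,0],"claw":-1}]'
python3 go.py 0.625 0.137 0.19; python3 -c "
from h import *
for n in('top','scene'):
  f=grab(n);cv2.imwrite(f'pics/{n}2.png',f['color'][...,::-1])
  c=f['color'][150:280,220:450] if n=='top' else f['color'][190:350,200:420]
  cv2.imwrite(f'pics/{n}2z.png',cv2.resize(c,None,fx=3.4,fy=3.4,interpolation=cv2.INTER_CUBIC)[...,::-1])
  "
```

```text
clock: 3.6
position: [0.6216, 0.1426, 0.2501]
tool_rot: [-3.141, -0.0, 1.397]
force: [-0.4, 0.7, -0.4]
grip_width: -0.0
t 3.6 p [0.6216 0.1426 0.2501] y-axis -9.95 z [-0.001  0.    -1.   ] w -3.418104453459778e-05 F [-0.39  0.65 -0.42] q [-0.54  0.57  0.35  1.58 -0.21  1.03 -0.31]
offset mm [-5.   4.3 60.1]
```

View pics/scene2z.png

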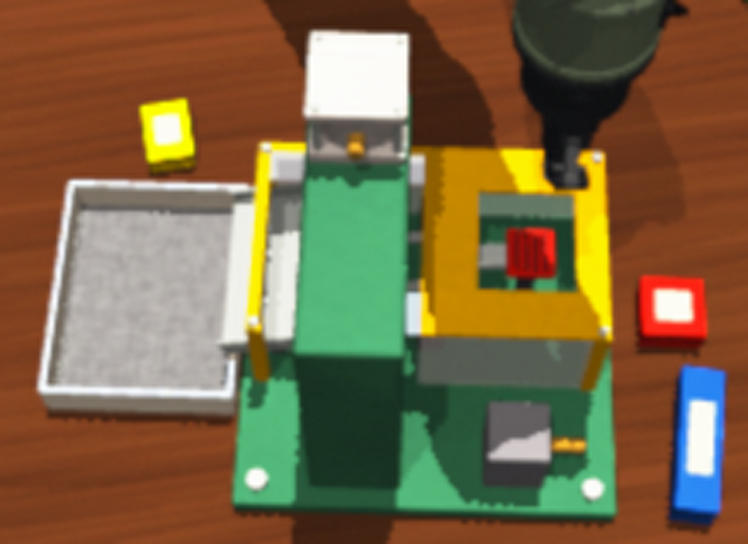

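View pics/top2.png

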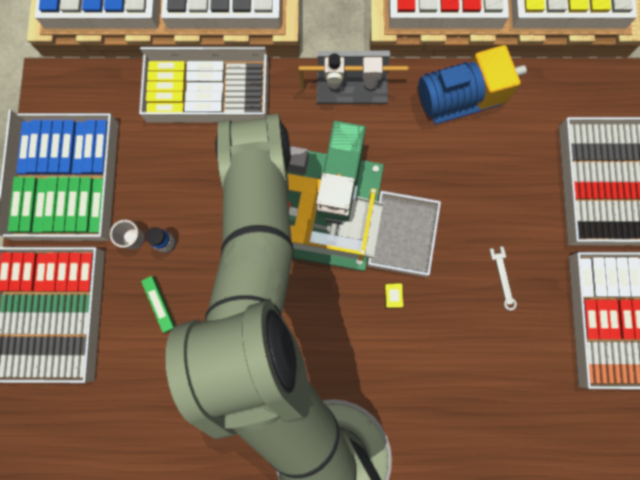

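```bash
python3 -m handwheel '[{"offset":[-2.5,2,20],"rot":[0,0,0],"claw":-1},{"offset":[-2.5,2,20],"rot":[0,0,0],"claw":-1},{"offset":[0,0,20],"rot":[0,0,0],"claw":-1},{"offset":[0,0,0],"rot":[0,0,0],"claw":-1},{"offset":[0,0,0],"rot":[0,0,0],"claw":-1}]'
python3 go.py 0.625 0.137 0.16; python3 -c "
from h import *
n='scene'
f=grab(n);p=status.observe()['position']
c=f['color'][210:310,290:420].copy()
c=cv2.resize(c,None,fx=6,fy=6,interpolation=cv2.INTER_CUBIC)
def pr(q):
  k=f['camera_from_world']@np.append(q,1); return np.array([k[0]/k[2]*f['fx']+f['cx'],k[1]/k[2]*f['fy']+f['cy']])
a=np.radians(-10);X=np.array([np.cos(a),np.sin(a),0]);Y=np.array([-np.sin(a),np.cos(a),0])
tip=p+[0,0,-.019]
for d,col in((tip,(255,0,255)),(tip+.011*Y,(0,255,255)),(tip-.011*Y,(0,255,255)),(np.array([.625,.1288,.13]),(0,0,255))):
  uv=pr(d);print(uv); cv2.circle(c,tuple(int(round(t)) for t in (uv-[290,210]+.5)*6),4,col,-1)
cv2.imwrite('pics/tip1.png',c[...,::-1])
"
```

```text
clock: 4.2
position: [0.6248, 0.1373, 0.1908]
tool_rot: [-3.141, -0.0, 1.396]
force: [-0.7, 0.0, 1.1]
grip_width: -0.0002
t 4.2 p [0.6248 0.1373 0.1908] y-axis -10.0 z [-0.  0. -1.] w -0.00017858721634091961 F [-0.67  0.01  1.12] q [-0.52  0.63  0.32  1.63 -0.24  0.92 -0.28]
offset mm [-0.3  0.3 30.8]
[358.7582832  251.71342725]
[362.86539762 251.80865953]
[354.65146417 251.61820183]
[354.39039632 259.21152482]
```

View pics/tip1.png

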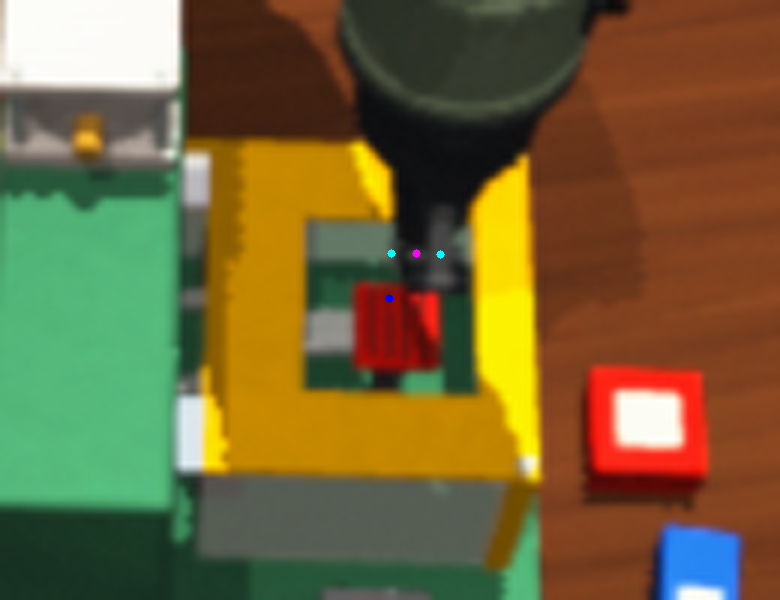

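The projected tip (magenta, 416,254 in the zoom) sits left of the visible finger at about (435,285), so I check the finger's 3D position with depth.

```bash
python3 -c "
from h import *
for n in('scene','top'):
  f=grab(n);C=cloud(f);p=status.observe()['position']
  a=np.radians(-10);X=np.array([np.cos(a),np.sin(a),0]);Y=np.array([-np.sin(a),np.cos(a),0])
  m0=(f['range_z']>0)&(np.hypot(C[...,0]-p[0],C[...,1]-p[1])<.09)
  for lo in np.arange(.145,.27,.01):
    m=m0&(C[...,2]>=lo)&(C[...,2]<lo+.01); Q=C[m]-p
    if len(Q): print(n,round(lo,3),len(Q),'x',np.round(np.percentile(Q@X*1000,[0,50,100]),1),'y',np.round(np.percentile(Q@Y*1000,[0,5,50,95,100]),1))
"
```

```text
scene 0.175 1 x [8.7 8.7 8.7] y [-7.7 -7.7 -7.7 -7.7 -7.7]
scene 0.185 1 x [8.3 8.3 8.3] y [-9.1 -9.1 -9.1 -9.1 -9.1]
scene 0.195 1 x [8.3 8.3 8.3] y [-9.6 -9.6 -9.6 -9.6 -9.6]
scene 0.205 2 x [13.3 13.9 14.5] y [-11.2 -10.9  -8.5  -6.1  -5.8]
scene 0.215 10 x [11.1 16.1 30. ] y [-12.1 -11.9  -8.    8.5  14.7]
scene 0.225 12 x [14.4 20.1 35.7] y [-12.6 -11.5  -4.9  -0.9   0.7]
scene 0.235 18 x [ 9.9 18.7 45.8] y [-16.3 -16.3 -11.2  12.5  16.9]
scene 0.245 2 x [18.3 19.5 20.7] y [-14.6 -14.5 -13.1 -11.8 -11.7]
scene 0.255 67 x [19.1 54.8 65.1] y [-15.4 -12.3  -3.7  13.   19.2]
scene 0.265 44 x [15.9 49.8 63.8] y [-18.9 -18.1   0.6  12.8  20.4]
```

Depth on the black fingers is sparse. The finger's left edge agrees with the kinematics to about 3 mm, and the clearances are around 25 mm, so this is good enough. At the level the panel will reach, the gripper's half-width along x is about 30 mm against 45 mm available. I descend in steps.

```bash
python3 -m handwheel '[{"offset":[-2,0,15],"rot":[0,0,0],"claw":-1},{"offset":[0,0,15],"rot":[0,0,0],"claw":-1},{"offset":[0,0,5],"rot":[0,0,0],"claw":-1},{"offset":[0,0,0],"rot":[0,0,0],"claw":-1}]'
python3 go.py 0.625 0.137 0.124; python3 -c "
from h import *
f=grab('scene')
c=cv2.resize(f['color'][210:310,290:420],None,fx=6,fy=6,interpolation=cv2.INTER_CUBIC)
cv2.imwrite('pics/tip2.png',c[...,::-1])
"
```

```text
clock: 4.75
position: [0.6241, 0.1341, 0.154]
tool_rot: [-3.14, 0.001, 1.395]
force: [-0.1, -0.3, 0.3]
grip_width: -0.0003
t 4.75 p [0.6241 0.1341 0.154 ] y-axis -10.1 z [-0.002 -0.001 -1.   ] w -0.00034906529154149263 F [-0.07 -0.27  0.25] q [-0.5   0.68  0.31  1.66 -0.25  0.85 -0.27]
offset mm [ 3.   0.4 30. ]
```

View pics/tip2.png

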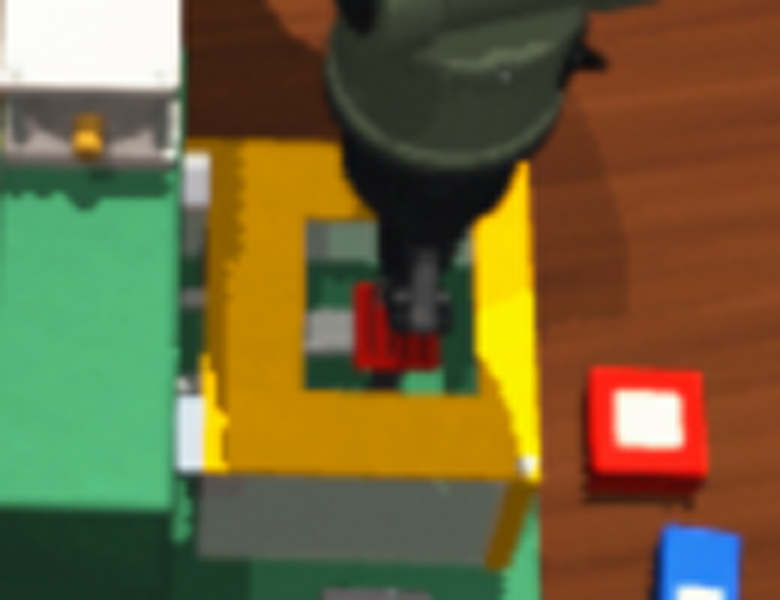

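The finger is inside the window outline: the tip is at zoom (420,325) and the window spans 305-475 across. It sits about 6 mm to +y and about 4 mm to +x of the pad centre. I correct part of that and go down to just above the pad.

```bash
python3 -m handwheel '[{"offset":[-4,-3,0],"rot":[0,0,0],"claw":-1},{"offset":[0,0,12],"rot":[0,0,0],"claw":-1},{"offset":[0,0,10],"rot":[0,0,0],"claw":-1},{"offset":[0,0,0],"rot":[0,0,0],"claw":-1}]'
python3 go.py 0.625 0.137 0.124; python3 -c "
from h import *
f=grab('scene')
c=cv2.resize(f['color'][210:310,290:420],None,fx=6,fy=6,interpolation=cv2.INTER_CUBIC)
cv2.imwrite('pics/tip3.png',c[...,::-1])
"
```

```text
clock: 5.2
position: [0.6202, 0.1308, 0.1315]
tool_rot: [-3.139, 0.001, 1.395]
force: [-1.1, -0.6, -0.6]
grip_width: 0.0001
t 5.2 p [0.6202 0.1308 0.1315] y-axis -10.09 z [-0.002 -0.001 -1.   ] w 6.972821113121011e-05 F [-1.1  -0.61 -0.55] q [-0.49  0.7   0.3   1.68 -0.26  0.8  -0.26]
offset mm [6.9 3.6 7.5]
```

View pics/tip3.png

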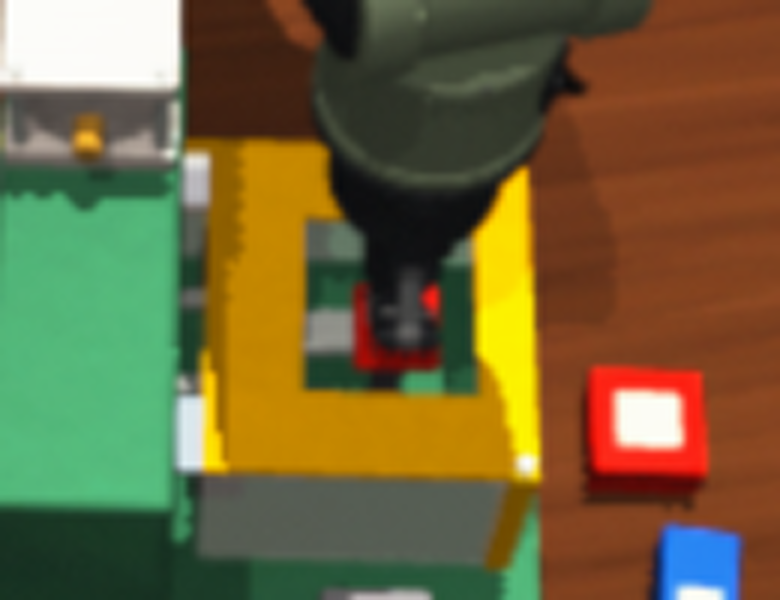

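The tip is centred on the pad (405,345). I press gently.

```bash
python3 -m handwheel '[{"offset":[0,0,5],"rot":[0,0,0],"claw":-1},{"offset":[0,0,3],"rot":[0,0,0],"claw":-1},{"offset":[0,0,3],"rot":[0,0,0],"claw":-1},{"offset":[0,0,3],"rot":[0,0,0],"claw":-1},{"offset":[0,0,2],"rot":[0,0,0],"claw":-1},{"offset":[0,0,2],"rot":[0,0,0],"claw":-1},{"offset":[0,0,0],"rot":[0,0,0],"claw":-1}]'
python3 go.py
```

```text
clock: 5.95
position: [0.6214, 0.1325, 0.1158]
tool_rot: [3.141, -0.002, 1.396]
force: [-1.5, 7.8, 8.9]
grip_width: 0.0005
t 5.95 p [0.6214 0.1325 0.1158] y-axis -10.04 z [ 0.001  0.002 -1.   ] w 0.000486267332696065 F [-1.5   7.84  8.93] q [-0.49  0.72  0.29  1.69 -0.27  0.77 -0.25]
```

The vertical force of 9 N is as expected. The y force of +8 N fits pad friction, since the pad swings outward as it tips, so I follow it slightly to +y while pressing on.

```bash
python3 -m handwheel '[{"offset":[1.5,0,2],"rot":[0,0,0],"claw":-1},{"offset":[1,0,2],"rot":[0,0,0],"claw":-1},{"offset":[0.5,0,2],"rot":[0,0,0],"claw":-1},{"offset":[0,0,0],"rot":[0,0,0],"claw":-1}]'
python3 go.py;python3 -c "
from h import *
f=grab('scene')
c=cv2.resize(f['color'][210:310,270:400],None,fx=6,fy=6,interpolation=cv2.INTER_CUBIC)
cv2.imwrite('pics/tip4.png',c[...,::-1])
cv2.imwrite('pics/scene4.png',f['color'][...,::-1])
for m in imaging.mark_of('end_mill','scene'): print(m)
"
```

```text
clock: 6.35
position: [0.6217, 0.1336, 0.1096]
tool_rot: [3.141, 0.0, 1.394]
force: [-3.2, -0.2, 8.6]
grip_width: -0.0002
t 6.35 p [0.6217 0.1336 0.1096] y-axis -10.1 z [ 0. -0. -1.] w -0.00022258462735602096 F [-3.2  -0.19  8.6 ] q [-0.49  0.73  0.28  1.69 -0.27  0.76 -0.25]
{'uv': [278.9, 267.7], 'conf': 0.47}
```

View pics/tip4.png

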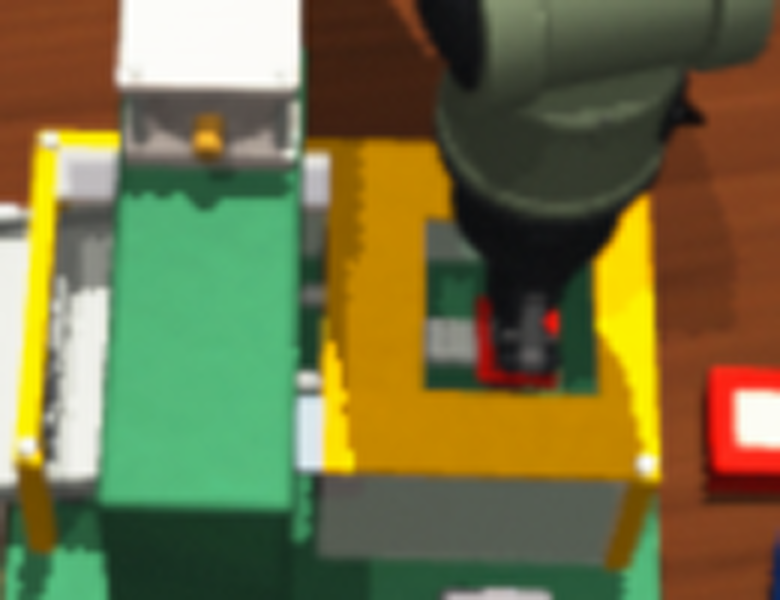

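The pad is about 14 mm down, and the end mill has left the nest: it shows as a dark line on the chute at (60,390). I hold and look again.

```bash
python3 -m handwheel '[{"offset":[0,0,0],"rot":[0,0,0],"claw":-1},{"offset":[0,0,0],"rot":[0,0,0],"claw":-1},{"offset":[0,0,0],"rot":[0,0,0],"claw":-1},{"offset":[0,0,0],"rot":[0,0,0],"claw":-1},{"offset":[0,0,0],"rot":[0,0,0],"claw":-1},{"offset":[0,0,0],"rot":[0,0,0],"claw":-1}]'
python3 -c "
from h import *
f=grab('scene')
cv2.imwrite('pics/scene5.png',cv2.resize(f['color'][190:350,200:420],None,fx=3.4,fy=3.4,interpolation=cv2.INTER_CUBIC)[...,::-1])
for m in imaging.mark_of('end_mill','scene'): print(m, ray_z(f,*m['uv'],.015))
"
```

```text
clock: 7.05
position: [0.6217, 0.1336, 0.1097]
tool_rot: [3.141, 0.0, 1.394]
force: [-2.6, -1.2, 8.2]
grip_width: 0.0002
{'uv': [221.7, 273.0], 'conf': 0.73} [ 0.55588727 -0.25170327  0.015     ]
```

View pics/scene5.png

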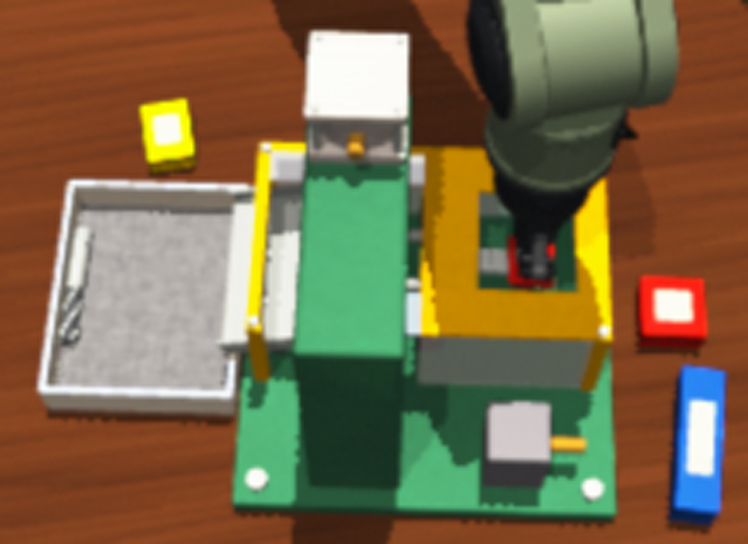

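The end mill lies in the tray at (75,285). I now draw straight up, gently at first.

```bash
python3 -m handwheel '[{"offset":[0,0,-4],"rot":[0,0,0],"claw":-1},{"offset":[0,0,-5],"rot":[0,0,0],"claw":-1},{"offset":[0,0,-6],"rot":[0,0,0],"claw":-1},{"offset":[0,0,-10],"rot":[0,0,0],"claw":-1},{"offset":[0,0,-15],"rot":[0,0,0],"claw":-1},{"offset":[0,0,-20],"rot":[0,0,0],"claw":-1},{"offset":[0,0,-20],"rot":[0,0,0],"claw":-1},{"offset":[0,0,-20],"rot":[0,0,0],"claw":-1},{"offset":[0,0,-20],"rot":[0,0,0],"claw":-1},{"offset":[0,0,-20],"rot":[0,0,0],"claw":-1},{"offset":[0,0,0],"rot":[0,0,0],"claw":-1},{"offset":[0,0,0],"rot":[0,0,0],"claw":-1}]'
python3 -m handwheel '[{"offset":[30,-30,0],"rot":[0,0,0],"claw":-1},{"offset":[30,-30,0],"rot":[0,0,0],"claw":-1},{"offset":[30,-30,0],"rot":[0,0,0],"claw":-1},{"offset":[30,-30,0],"rot":[0,0,0],"claw":-1},{"offset":[30,-30,0],"rot":[0,0,0],"claw":-1},{"offset":[0,0,0],"rot":[0,0,0],"claw":-1},{"offset":[0,0,0],"rot":[0,0,0],"claw":-1},{"offset":[0,0,0],"rot":[0,0,0],"claw":-1}]'
python3 fit.py; python3 go.py; python3 -c "
from h import *
for n in('top','scene'):
  f=grab(n); C=cloud(f); hsv=cv2.cvtColor(f['color'],cv2.COLOR_RGB2HSV)
  for m in imaging.mark_of('end_mill',n): print(n,m, ray_z(f,*m['uv'],.015))
  for t in('red_box','blue_case','yellow_box','green_case','ink_bottle','wrench','stamp_cup'):
    m=imaging.mark_of(t,n); print(t,[np.round(m[0]['uv'],1)] if m else None)
cv2.imwrite('pics/scene6.png',f['color'][...,::-1])
"
```

```text
clock: 8.35
position: [0.6216, 0.134, 0.25]
tool_rot: [3.141, -0.001, 1.395]
force: [-0.8, 0.6, -0.1]
grip_width: -0.0
clock: 9.15
position: [0.5006, 0.3069, 0.249]
tool_rot: [-3.142, 0.001, 1.394]
force: [0.1, -0.3, -0.1]
grip_width: -0.0
top yellow 2792 zmed 0.1304
  outer [619.6 115.2] [157.3 172.3] 79.8
  hole [620.7 128.1] [ 84.9 104.8] 79.9
top red 250 zmed 0.1051
  outer [621.4 133.9] [39.6 43.1] 79.2
tray 0.68 ((570.2578125, -186.70034790039062), (161.69296264648438, 207.52664184570312), 79.74819946289062)
scene yellow 2210 zmed 0.129
  outer [626.9 114.6] [160.  173.5] 79.9
  hole [630.9 128.1] [ 85.  100.8] 78.0
scene red 214 zmed 0.1039
  outer [628.1 134.5] [40.  43.8] 81.5
tray 0.58 ((586.8282470703125, -185.27967834472656), (163.76861572265625, 215.5304718017578), 79.90245056152344)
t 9.35 p [0.5007 0.3069 0.2492] y-axis -10.18 z [-0. -0. -1.] w -0.00010746781051192013 F [-0.75  0.17  0.12] q [-0.89  0.48  0.34  1.72 -0.19  0.97 -0.66]
top {'uv': [426.1, 242.3], 'conf': 0.81} [ 0.55211028 -0.24821073  0.015     ]
red_box [array([238.3, 206.1])]
blue_case [array([244.7, 162.6])]
yellow_box [array([394.7, 297. ])]
green_case None
ink_bottle None
wrench [array([505. , 277.7])]
stamp_cup [array([132.5, 236.2])]
scene {'uv': [217.5, 271.5], 'conf': 0.65} [ 0.54906458 -0.26383258  0.015     ]
red_box [array([392.8, 285.6])]
blue_case [array([401.5, 323.4])]
yellow_box [array([306.2, 280.9])]
green_case [array([437.7, 198.6])]
ink_bottle [array([446.7, 244.8])]
wrench [array([157.1, 253. ])]
stamp_cup [array([477.6, 245.6])]
```

View pics/scene6.png

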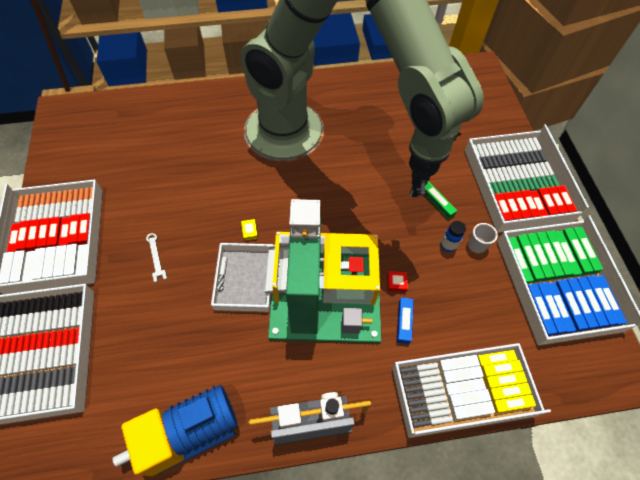

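In the last view the pad is back at its starting position, the end mill is in the tray at (220,274), and the bystanders stand where they did at the start. The arm is clear.

```bash
python3 -c "
from h import *
bot.job_done()"
```

```text
the job is handed in; nothing more can be done
```

I pressed the red pad with the closed fingertips through the guard window, to about 14 mm down. The end mill was kicked out and rolled down the chute into the white tray. I then drew straight up, moved aside and handed the job in at about 9.5 s; no verdict is reported.

**Last checks before handing in**
- **End mill:** both cameras show it lying in the tray against the far wall, about 65–75 mm from the tray's centre along y; the limit is 80 mm. I didn't measure its speed, but it looked still.
- **Lever:** the pad is back at its rest height, measured at 105 mm by the top camera and 104 mm by the scene camera. Before the press they read 105.5 and 104 mm.
- **Arm:** it is clear of everything, with wrist force under 1 N.
- **Bystanders:** they look unmoved in the scene view. I compared them by eye rather than measuring.

**What failed or disagreed**
- The two cameras differed by about 6 mm in x for the window and pad, so I lined up the fingertip against the pad in the images.
- Midway through the press there was about 8 N sideways on the tool. I took it for pad friction, and it vanished once I followed the pad outward. I saw no sign of touching the guard.
- In the last picture the network put the yellow box on the press, which is a false hit; the box itself is where it was. It missed the green case and ink bottle in the top view.

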